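Index the setting table to its next notch

TASK

Move the small indexing worktable on by one station: pull its hexagonal spring collar up out of the notch, turn table and collar anticlockwise (seen from above) and let the collar spring fully down into the very next notch, which lies hidden somewhere in the green arc and has to be felt for. Do not yank the collar hard against its cap, force it sideways or press it down on the land, do not turn past the next notch, and leave the other things on the bench where they are.

Things in the scene. Friction and masses are not known exactly. Their poses are not given: they have to be found in the camera images.
- index_bed: fixed grey round bed of a small indexing worktable, 184 mm across, 25.5 mm high, on the bench. Origin on the vertical turning axis at bench height, z up. A white mark on its rim at -x shows the present station; a green arc on the rim, 31 to 59 degrees anticlockwise (from above) from it, shows where the next notch may be. Hidden below the table: a flat land with notches
- cap_stop (a point): centre of the underside of the fixed dark cap on top of the spindle, 82.5 mm above the bench: the stop 9.5 mm above the seated collar's top. The cap is 22 mm across, 8 mm high, and stands on the turning axis
- collar_grip (a point): centre of the steel hexagonal spring collar, on the turning axis: 58 mm above the bench when home in a notch, 65 riding on the land between notches, 67.5 touching the cap. Hexagon 36 mm across flats, 30 mm high; flats face +y and -y of this point and every 60 degrees. It turns the table with it and slides up on it; a spring pushes it down (9 N to start, 12 N at 7 mm). A red band below shows while it is up
- tooth_foot (a point): foot of the collar's one tooth, hidden below the table, 48 mm from the axis at the side away from the pointer, moving with the collar. It is 8 mm wide; the notches are 11.5 mm wide and 7 mm deep, so the table has about 2 degrees of play each way in a notch
- table_turn (a joint): turn of table and collar in rad, anticlockwise seen from above positive; 0 in the present notch. The middle of the next notch lies somewhere from 0.57 to 1.00 (33 to 57 degrees), different each time and not visible: felt by the collar sinking 7 mm under its spring when free to slide, and then the tooth meeting the notch wall. Another follows 45 degrees beyond. Turning takes about 0.04 N m with the collar up, 0.15 N m with the tooth on the land; it stays where it is left
- pointer (a point): tip of the yellow pointer on the rim of the table, 80 mm from the axis, 36 mm above the bench; at the white mark now. The table is an aluminium disc 160 mm across, top 35 mm above the bench, with a dark boss 52 mm across and up to 43 mm above the bench under the collar, and eight brass cups with beads, 16 mm across, up to 43 mm above the bench, 66 mm from the axis
- cork_a: bystander: cork stopper, 41 mm across, 26 mm high; origin at the centre of its underside; leave alone
- film_can: bystander: black film can with a grey lid, 33 mm across, 54 mm high; origin at the centre of its underside; leave alone
- scriber: bystander: scriber with a brown handle, 105 mm long, 12 mm thick, lying flat; origin at the centre of its underside; leave alone
- solder_spool: bystander: pale spool, 42 mm across, 22 mm high; origin at the centre of its underside; leave alone

How it is judged:
On the way, in this order (a step that is already met when the one before it is completed fails the run):
1. the collar is pulled up clear of the notch at the present station (z of collar_grip in the frame of index_bed above 0.0642 m and value of joint table_turn below 0.2 rad), for 0.1 s.
2. the table is turned on, collar up (value of joint table_turn above 0.35 rad and z of collar_grip in the frame of index_bed above 0.063 m), for 0.1 s.
At the end, for the whole second after the job is handed in: the collar is down in the next notch (within 1.5 mm of its seat), the table stands 0.50 to 1.07 rad anticlockwise of its first station and is at rest (z of collar_grip in the frame of index_bed below 0.0595 m and value of joint table_turn between 0.5 and 1.07 rad and velocity of joint table_turn between -0.05 and 0.05 rad/s); the robot touches nothing.
It fails at once if the collar or its tooth is forced: more than 20 N against the bed (cap, land or notch walls) (contact force between collar and index_bed above 20 N).
It fails at once if the table is turned more than 1.17 rad, past the next notch (value of joint table_turn above 1.17 rad).
It fails at once if a bystander is moved more than 20 mm (distance of any of cork_a, film_can, scriber, solder_spool from where it was at the start of the episode above 0.02 m).
It also fails if it takes over 64 s, if anything falls off the work surface, if the arm or the gripper's body presses on something with over 40 N, if the wrist force passes 120 N, or if a joint passes its speed limit or range.

ROBOT

A 7-joint arm with a two-finger parallel gripper is mounted at the origin on a cart in front of the work surface, level with it; the furniture and walls round the work are solid. World frame = base frame: x ahead of the robot, y to its left, z up, the work surface at z = 0. Lengths are in m, angles in rad, forces in N, time in s.
With the tool pointing down it reaches from about 0.4 to 0.85 m from the base axis. Payload 10.4 kg.
Tool frame: the origin (TCP) lies at the very end of the fingers, on their centre line; the grasp point (between the pads) lies 19 mm behind it; z points along the fingers, y is the direction in which the jaws open and shut (so a half turn about z gives the same grasp; the last joint's range is limited). The gripper opens to 87 mm and grips with 3 to 60 N. Pads are 19 mm wide; open, the fingers measure 117 mm over their backs; the gripper's body (75 mm by 190 mm) begins 51 mm behind the grasp point.
Start: joints at [1.128, 0.332, -0.065, 1.46, 0.022, 1.35, -0.088], TCP at [0.255, -0.571, 0.223] pointing down, gripper open.
Joint ranges: [-2.6, 2.6], [-0.5, 2.12], [-1.47, 1.34], [0.16, 2.42], [-1.27, 4.41], [0.06, 2.06], [-2.6, 2.6]. Speed limits (rad/s): [2.22, 2.22, 2.79, 2.79, 3.14, 3.14, 3.14].

INTERFACE

Orientations are given as a unit quaternion [x, y, z, w].
In Python, from bench import read_state, camera, close_job gives the robot as it stands.
- The arm moves only by the shell command python3 -m inch 'ROWS' [OPENING] [FORCE]. ROWS is JSON, a list of rows, each a list of 6 numbers: the shift along the tool's x, y, z as a fraction of full scale, then the turn, a rotation vector about the tool's x, y, z as a fraction of full scale. In form: [[tx, ty, tz, ax, ay, az], ...]. A call has 1 to 5 rows; each row shifts and turns the commanded pose from where the row before left it, along the tool's axes as they then stand; what a row does not reach is not made up. Full scale, the value 1, is 0.04 m for a shift and 120 degrees for a turn. A row lasts 1/8 s, in which the tool goes at most 62.5 mm and 10.7 degrees, less where a joint would pass 70% of its speed; a pose out of reach is approached as far as the arm can. A call with a number of a shift or a turn outside -1 to 1 is refused whole. A call with a gripper value outside its range is refused whole. OPENING is the opening, from -1 (shut) to 1 (fully open), so that 0 is half open, set as the call begins (- or left out, the last holds). The fingers move at their own pace and stop on an object; FORCE is the grip in N (left out, the last holds). Time passes only in rows, so rows that do not move let the fingers close. It gives the time, the measured TCP pose, the force and the opening at its end, in the units of the state.
- read_state(): the state, without advancing time (a new reading comes with each control period).
- camera(name): name is "scene" or "top" or "wrist"; returns a dict with "img" (384x512x3 uint8, red, green, blue), "depth" (384x512 float32, m along the optical axis (not along the pixel's ray), 0 where there is no reading), "fx", "fy", "cx", "cy" (pixels), "k1" (the pictures are not rectified: a ray, as slopes to the right and down, at radius r is drawn at 1 + k1 r^2 times it, then the intrinsics apply), "position" and "orientation" of the camera in the world; the wrist camera has in their place "tool_from_camera" (4x4, takes a point from camera to tool coordinates, whose origin is the TCP and whose axes are the flange's). Camera axes: x right, y down, z forward; pixel columns grow to the right and rows downward; lengths in m; the calibration is good to about 2 mm. A picture is of the moment at which its call begins: read the wrist's pose just before it.
- close_job(): hands the job in, once; it reports no verdict.
The state is a dict: "time": time; "joint_positions": joint angles; "joint_vel": joint speeds; "joint_torque": joint torques, N m; "ee_pos": TCP position; "eef_rot": TCP orientation; "ft_force": force on the tool from outside, world axes, zero at the start; "torque": the same for the moment, N m; "width": finger opening in m.
Only numpy, scipy, OpenCV 4.12 (cv2) and the standard library are available. Lean on these libraries where they do the work, as an engineer would, in place of code of your own. Each camera call takes 0.05 s, during which the arm holds its last target.

## Working session

There is one attempt and no reset: what is moved stays moved. The work goes in short steps, Python scripts to look and compute and a shell command to move; the robot and the scene stay as the last step left them, time stands still between calls to the robot, and variables do not carry over. Pictures are saved under pics/ and viewed, and the job is handed in when it is done.

```bash
ls; mkdir -p pics; cat > h.py <<'E'
import numpy as np, cv2
from scipy.spatial.transform import Rotation as R
from bench import read_state, camera
def pose(c,st=None):
    if "position" in c:
        return np.array(c["position"]), R.from_quat(c["orientation"]).as_matrix()
    T=np.array(c["tool_from_camera"]); Rt=R.from_quat(st["eef_rot"]).as_matrix()
    return np.array(st["ee_pos"])+Rt@T[:3,3], Rt@T[:3,:3]
def ray(c,u,v,st=None):
    K=np.array([[c["fx"],0,c["cx"]],[0,c["fy"],c["cy"]],[0,0,1.]])
    p=cv2.undistortPoints(np.array([[[u,v]]],float),K,np.array([c["k1"],0,0,0,0.]))[0,0]
    o,M=pose(c,st); return o,M@np.array([p[0],p[1],1])
def onplane(c,u,v,z,st=None):
    o,d=ray(c,u,v,st); return o+d*(z-o[2])/d[2]
def save(c,n): cv2.imwrite("pics/"+n,cv2.cvtColor(c["img"],cv2.COLOR_RGB2BGR))
E
python3 - <<'E'
from h import *
for n in ("scene","top"):
    c=camera(n); save(c,n+"0.png"); print(n,c["position"],c["orientation"],c["fx"],c["k1"])
st=read_state(); c=camera("wrist"); save(c,"wrist0.png"); print(st)
E
```

```text
pics
scene [ 0.34285957 -0.53800407  0.72895917] [ 0.90451303 -0.19766599  0.08569044 -0.36802376] 378.3900550119782 -0.0553684869155117
top [0.54094102 0.05421886 1.00040508] [-0.70087804  0.71203103 -0.03982751  0.01398399] 362.4194100059854 0.003097886875800379
{'time': 0.1, 'joint_positions': array([ 1.12839501,  0.33281188, -0.06471008,  1.46084972,  0.02165009,
        1.34993129, -0.08849705]), 'joint_vel': array([-0.00134325, -0.00282839, -0.0003416 , -0.00221329, -0.00050515,
       -0.00023105, -0.00289208]), 'joint_torque': array([ 9.74494469e-04, -6.24546146e+01,  2.47272535e-02, -3.90718138e+01,
       -6.13014470e-02,  3.65212793e-02,  6.48134346e-05]), 'ee_pos': array([ 0.25457854, -0.57041436,  0.22183519]), 'eef_rot': array([ 9.78046980e-01,  2.08383495e-01, -1.86908698e-04, -6.24345480e-04]), 'ft_force': array([-0.26597784,  0.6873956 ,  0.00174221]), 'torque': array([-0.00905294, -0.03043914,  0.01205036]), 'width': 0.0870378588629409}
```

View pics/scene0.png

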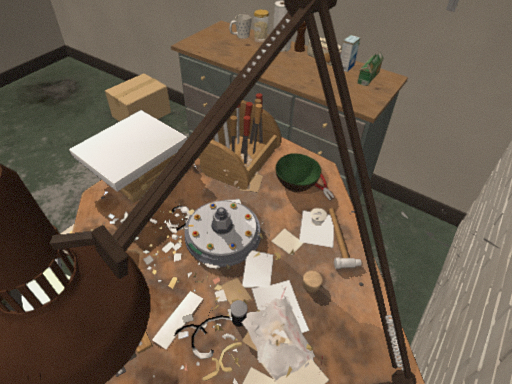

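View pics/top0.png

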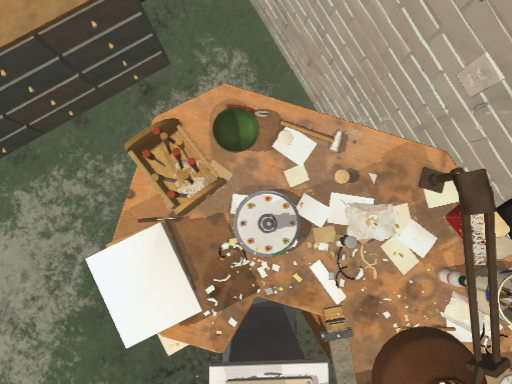

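The table is at about (268,223) in top and (222,230) in scene. I'll enlarge the views.

```bash
python3 - <<'E'
from h import *
c=camera("top"); im=cv2.cvtColor(c["img"],cv2.COLOR_RGB2BGR)
cv2.imwrite("pics/topz.png",cv2.resize(im[180:265,215:325],None,fx=7,fy=7,interpolation=cv2.INTER_CUBIC))
d=c["depth"]
print(onplane(c,268,223,0.09))
for u,v in ((268,223),(145,285),(480,190),(420,370),(160,170),(237,130),(470,260),(350,340),(262,330),(265,375)):
    o,r=ray(c,u,v); print(u,v,np.round(o+r*d[v,u],3))
c=camera("scene"); im=cv2.cvtColor(c["img"],cv2.COLOR_RGB2BGR)
cv2.imwrite("pics/scz.png",cv2.resize(im[185:280,170:275],None,fx=6,fy=6,interpolation=cv2.INTER_CUBIC))
d=c["depth"]
for u,v in ((220,213),(120,250),(230,120),(345,110),(60,320)):
    o,r=ray(c,u,v); print(u,v,np.round(o+r*d[v,u],3))
E
```

```text
[ 0.52541236 -0.00070242  0.09      ]
268 223 [ 0.525 -0.001  0.092]
145 285 [0.384 0.297 0.112]
480 190 [ 0.566 -0.201  0.614]
420 370 [ 0.281 -0.233  0.382]
160 170 [0.673 0.286 0.012]
237 130 [0.782 0.076 0.01 ]
470 260 [0.541 0.054 1.   ]
350 340 [ 0.206 -0.222  0.003]
262 330 [ 0.11  -0.001 -0.421]
265 375 [ 0.12   0.01  -0.001]
220 213 [ 0.521 -0.008  0.089]
120 250 [ 0.323 -0.321  0.462]
230 120 [0.674 0.3   0.097]
345 110 [ 0.577 -0.275  0.506]
60 320 [ 0.248 -0.318  0.387]
```

View pics/topz.png

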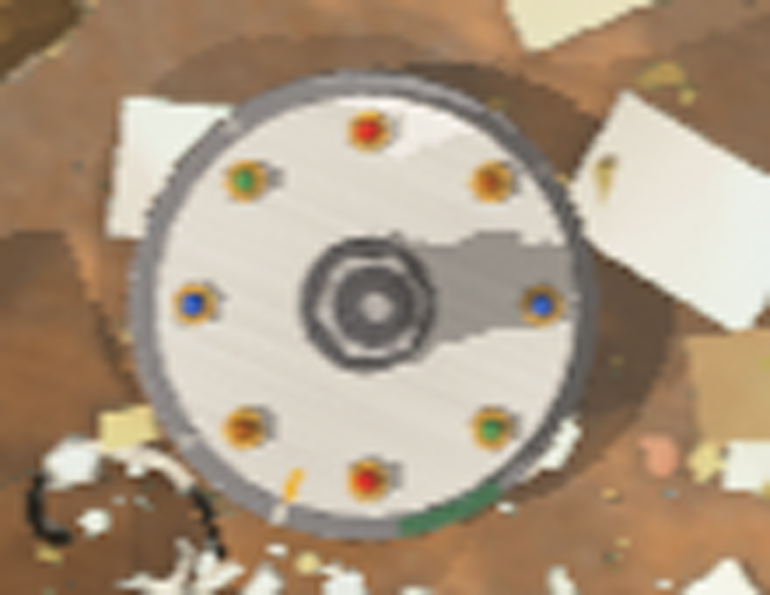

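View pics/scz.png

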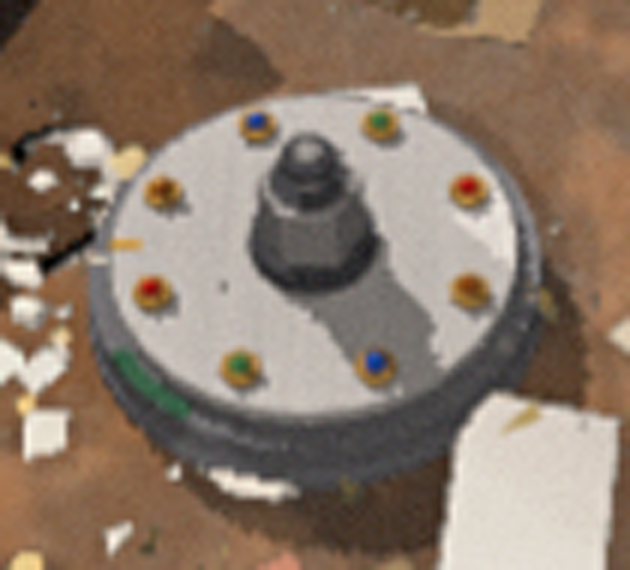

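View pics/wrist0.png

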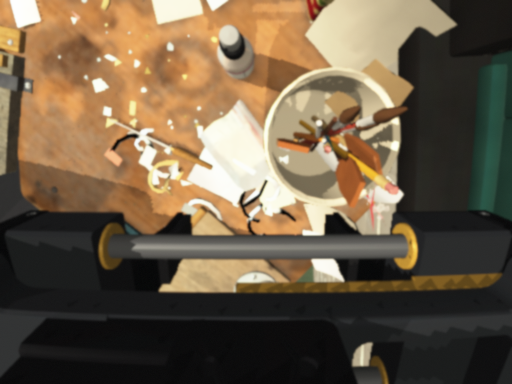

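Top view: hub at zoom (370,305), yellow pointer at (293,485), green arc at (450,510); image up is +x and left is +y. A lamp with arms stands between the tool and the table, so I'll map it and measure the table.

```bash
python3 - <<'E'
from h import *
P=[]
for n in ("top","scene"):
    c=camera(n); d=c["depth"]; o,M=pose(c)
    K=np.array([[c["fx"],0,c["cx"]],[0,c["fy"],c["cy"]],[0,0,1.]])
    v,u=np.mgrid[0:384,0:512]; uv=np.stack([u,v],-1).reshape(-1,1,2).astype(float)
    p=cv2.undistortPoints(uv,K,np.array([c["k1"],0,0,0,0.]))[:,0]
    W=o+(np.c_[p,np.ones(len(p))]*d.reshape(-1,1))@M.T
    W=W[(d.ravel()>0.1)]; P.append(W)
    if n=="top":
        T=W; 
        hsv=cv2.cvtColor(c["img"],cv2.COLOR_RGB2HSV)
        # yellow pointer
        roi=np.zeros((384,512),bool); roi[180:265,215:325]=True
        m=roi&(hsv[...,0]>15)&(hsv[...,0]<32)&(hsv[...,1]>130)&(hsv[...,2]>150)
        num,l,s,ce=cv2.connectedComponentsWithStats(m.astype(np.uint8))
        for i in range(1,num):
            q=onplane(c,*ce[i],0.037); print("yel",ce[i],s[i,4],q)
        # grn arc
        m=roi&(hsv[...,0]>60)&(hsv[...,0]<90)&(hsv[...,1]>80)
        num,l,s,ce=cv2.connectedComponentsWithStats(m.astype(np.uint8))
        for i in range(1,num):
            if s[i,4]>5: print("grn",ce[i],s[i,4],onplane(c,*ce[i],0.0255))
        # disc bright
        q=W[(np.abs(W[:,2]-0.035)<0.003)&(np.hypot(W[:,0]-.525,W[:,1])<0.1)]
        (x,y),r=cv2.minEnclosingCircle(q[:,:2].astype(np.float32)); print("disc",x,y,r)
        for lo,hi in((.087,.095),(.07,.078)):
            q=W[(W[:,2]>lo)&(W[:,2]<hi)&(np.hypot(W[:,0]-.525,W[:,1])<.04)]; print(len(q),q.mean(0),np.ptp(q,axis=0))
P=np.vstack(P)
# map max/min height grid 5cm for z>0.06
print("rows x from 0.9 to -0.1; cols y 0.5..-0.7 ; min/max z cm of pts above 6cm")
for x in np.arange(.9,-.01,-.05):
    L=[]
    for y in np.arange(.45,-.71,-.05):
        q=P[(abs(P[:,0]-x)<.025)&(abs(P[:,1]-y)<.025)&(P[:,2]>.06)]
        L.append("%2d/%2d"%(q[:,2].min()*100,q[:,2].max()*100) if len(q)>2 else "  .  ")
    print("%.2f"%x," ".join(L))
E
```

```text
yel [309.6 189.8] 5 [ 0.61115028 -0.1172646   0.037     ]
yel [267. 196.] 3 [ 0.5962284  -0.00259615  0.037     ]
yel [265.5 199.5] 2 [0.58695278 0.00158075 0.037     ]
yel [268.5 199.5] 2 [ 0.58682944 -0.00642231  0.037     ]
yel [250.28571429 204.57142857] 7 [0.57409397 0.04230099 0.037     ]
yel [284.6875 205.625 ] 16 [ 0.56982839 -0.04931793  0.037     ]
yel [248.33333333 206.66666667] 3 [0.56861542 0.04756832 0.037     ]
yel [242.5  221.25] 4 [0.53031638 0.06356621 0.037     ]
yel [242.5  224.75] 4 [0.52110006 0.06369204 0.037     ]
yel [290.5 225. ] 2 [ 0.51816019 -0.06363949  0.037     ]
yel [293.5 224.5] 2 [ 0.51933919 -0.07167041  0.037     ]
yel [249. 241.] 13 [0.47815441 0.04715829 0.037     ]
yel [284.36363636 240.90909091] 11 [ 0.47657139 -0.04634812  0.037     ]
yel [256.5 248.5] 4 [0.45817474 0.02770822 0.037     ]
yel [267.  246.4] 5 [ 4.63100103e-01 -8.60762606e-05  3.70000000e-02]
yel [265.5 249.5] 2 [0.45508479 0.00402512 0.037     ]
yel [268.5 249.5] 2 [ 0.45492401 -0.00389299  0.037     ]
yel [221.5 259. ] 4 [0.43280253 0.11984626 0.037     ]
grn [278.84210526 25
[... 2476 characters left out ...]
.     .     .     .     .     .     .     .   36/38 36/45 35/38   .     .     .     .     .     .     .  
0.15   .     .     .     .     .     .     .     .     .     .     .     .     .   30/31   .     .     .     .     .     .     .     .     .     .  
0.10   .     .     .     .     .     .     .     .     .     .     .     .     .     .     .     .     .     .     .     .     .     .     .     .  
0.05   .     .     .     .     .     .     .     .     .    6/ 7  6/ 8   .     .     .     .     .     .     .     .     .     .     .     .     .  
-0.00   .     .     .     .     .     .     .     .     .     .     .     .     .     .     .     .     .     .     .     .     .     .     .     .
```

```bash
python3 - <<'E'
from h import *
for n,(a,b,cc,d_) in (("top",(130,384,312,512)),("scene",(0,384,0,512))):
    c=camera(n); d=c["depth"]; im=cv2.cvtColor(c["img"],cv2.COLOR_RGB2BGR)
    cv2.imwrite("pics/%sL.png"%n,cv2.resize(im[a:b,cc:d_],None,fx=2.3 if n=="top" else 1.5,fy=2.3 if n=="top" else 1.5,interpolation=cv2.INTER_CUBIC))
    pts={"top":[(440,180),(472,180),(475,200),(480,240),(484,300),(486,350),(420,335),(400,375),(450,375),(470,365),(500,300),(458,280),(505,325)],
     "scene":[(310,3),(320,10),(270,50),(200,135),(150,195),(120,240),(60,240),(100,260),(20,190),(40,280),(100,300),(140,310),(80,370),(10,280),(330,60),(345,130),(360,200),(380,300),(400,370),(320,60),(350,300),(345,150)]}[n]
    for u,v in pts:
        o,r=ray(c,u,v); print(n,u,v,np.round(o+r*d[v,u],3), c["img"][v,u])
E
```

```text
top 440 180 [ 0.63  -0.461  0.061] [63 48 36]
top 472 180 [ 0.578 -0.195  0.611] [78 64 52]
top 475 200 [ 0.555 -0.196  0.613] [77 64 52]
top 480 240 [ 0.509 -0.228  0.568] [210 204 185]
top 484 300 [ 0.319 -0.552  0.073] [202 184 151]
top 486 350 [ 0.168 -0.595  0.002] [33 26 19]
top 420 335 [ 0.325 -0.254  0.344] [57 39 28]
top 400 375 [ 0.268 -0.204  0.369] [96 64 41]
top 450 375 [ 0.276 -0.278  0.393] [73 47 30]
top 470 365 [ 0.309 -0.286  0.437] [75 57 44]
top 500 300 [ 0.302 -0.639  0.008] [135 121  96]
top 458 280 [ 0.374 -0.479  0.088] [100  95  86]
top 505 325 [ 0.233 -0.655 -0.001] [151 115  83]
scene 310 3 [ 0.553 -0.223  0.601] [68 52 42]
scene 320 10 [ 0.565 -0.223  0.593] [44 37 31]
scene 270 50 [ 0.503 -0.24   0.571] [75 59 48]
scene 200 135 [ 0.419 -0.271  0.52 ] [73 59 50]
scene 150 195 [ 0.363 -0.278  0.473] [67 54 38]
scene 120 240 [ 0.325 -0.31   0.462] [68 53 43]
scene 60 240 [ 0.275 -0.281  0.454] [79 63 54]
scene 100 260 [ 0.294 -0.258  0.38 ] [60 33 19]
scene 20 190 [ 0.264 -0.27   0.513] [34 21 10]
scene 40 280 [ 0.248 -0.302  0.435] [43 27 21]
scene 100 300 [ 0.286 -0.307  0.379] [59 41 33]
scene 140 310 [ 0.318 -0.313  0.342] [39 25 17]
scene 80 370 [ 0.251 -0.36   0.358] [55 38 30]
scene 10 280 [ 0.229 -0.303  0.449] [57 37 28]
scene 330 60 [ 1.432  0.867 -0.129] [55 42 28]
scene 345 130 [ 1.304  0.513 -0.272] [79 73 63]
scene 360 200 [ 1.587  0.561 -0.9  ] [63 64 53]
scene 380 300 [ 0.615 -0.386  0.258] [54 40 31]
scene 400 370 [ 0.638 -0.456  0.138] [67 50 41]
scene 320 60 [ 0.571 -0.226  0.541] [50 36 29]
scene 350 300 [ 0.706 -0.275 -0.001] [169 127  91]
scene 345 150 [ 0.587 -0.278  0.451] [46 30 29]
```

View pics/topL.png

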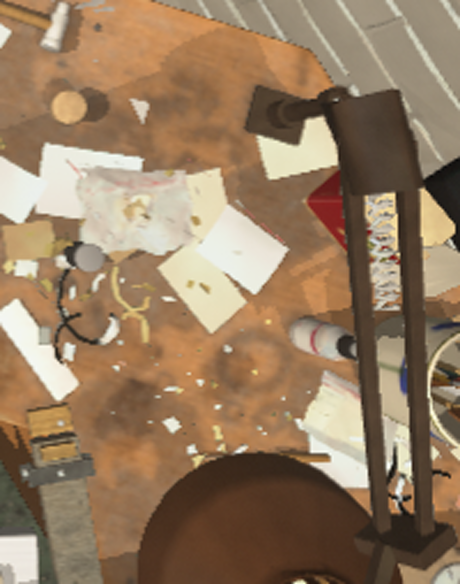

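View pics/sceneL.png

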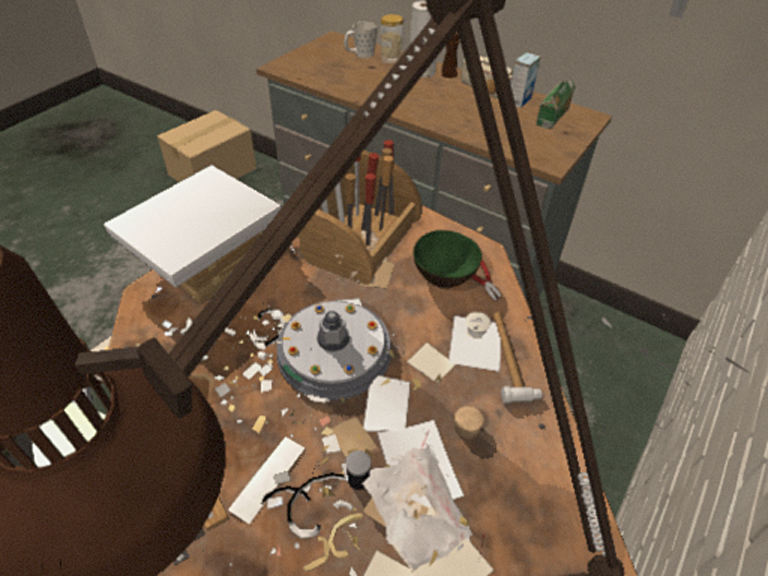

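The scene camera shows the lamp from outside: shade around (0.25,-0.28), z 0.30–0.55, elbow at (0.56,-0.21,0.61), and a long arm between them. It bars the straight way, so I have to go over it. I'll go up first and learn the kinematics as I move.

```bash
python3 -m inch '[[0,0,-0.6,0,0,0],[0,0,-0.6,0,0,0],[0,0,-0.6,0,0,0],[0,0,-0.6,0,0,0],[0,0,-0.6,0,0,0]]' 0.2 10; python3 -c "
from bench import read_state as r
s=r();print(s['joint_positions'].round(3),s['ee_pos'],s['time'])"
```

```text
time: 1.08
ee_pos: [0.2547, -0.5707, 0.3434]
eef_rot: [0.978, 0.208, 0.0, 0.0]
ft_force: [0.3, 0.0, 0.0]
width: 0.0537
[ 1.121  0.304 -0.057  1.249  0.017  1.59  -0.085] [ 0.25473555 -0.57065454  0.34342072] 1.075
```

```bash
python3 -m inch '[[0,0,-0.8,0,0,0],[0,0,-0.8,0,0,0],[0,0,-0.8,0,0,0],[0,-0.4,-0.8,0,0,0],[0,-0.6,-0.6,0,0,0]]' ; python3 -c "
from bench import read_state as r
s=r();print(s['joint_positions'].round(3),s['ee_pos'],s['time'])"
```

```text
time: 1.7
ee_pos: [0.2384, -0.534, 0.4954]
eef_rot: [0.978, 0.208, 0.0, 0.0]
ft_force: [-0.4, -0.6, 0.4]
width: 0.0524
[ 1.106  0.269 -0.048  0.976  0.013  1.896 -0.087] [ 0.23841607 -0.53402563  0.49540123] 1.7
```

```bash
python3 -m inch '[[0,-0.9,-0.5,0,0,0],[0,-0.9,-0.3,0,0,0],[0,-0.9,-0.3,0,0,0],[0,0,0,0,0,0]]' ; python3 -c "
from bench import read_state as r
s=r();print(s['joint_positions'].round(3),s['ee_pos'],s['time'])
from h import *
s=read_state();c=camera('wrist');save(c,'w1.png')"
```

```text
time: 2.2
ee_pos: [0.1937, -0.434, 0.5413]
eef_rot: [0.978, 0.208, 0.001, 0.002]
ft_force: [-0.4, -0.0, -0.0]
width: 0.0522
[ 1.112  0.043 -0.06   1.136  0.003  1.957 -0.099] [ 0.19365517 -0.43402308  0.54130955] 2.2
```

View pics/w1.png

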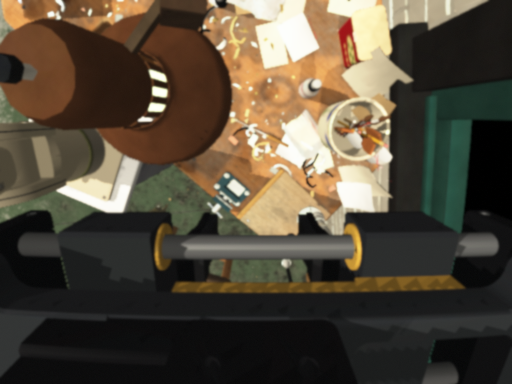

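The wrist camera shows the shade at left, cap (20,70), body (165,90). I'll read off their heights.

```bash
python3 - <<'E'
from h import *
s=read_state();c=camera('wrist');d=c['depth']
for u,v in ((10,70),(25,68),(40,50),(60,40),(60,110),(110,70),(155,90),(200,90),(150,30),(180,15),(450,150),(480,60)):
    o,r=ray(c,u,v,s); print(u,v,(o+r*d[v,u]).round(3))
E
```

```text
10 70 [ 0.226 -0.267  0.548]
25 68 [ 0.229 -0.266  0.537]
40 50 [ 0.242 -0.266  0.529]
60 40 [ 0.252 -0.276  0.528]
60 110 [ 0.211 -0.287  0.526]
110 70 [ 0.246 -0.295  0.498]
155 90 [ 0.239 -0.287  0.382]
200 90 [ 0.26  -0.333  0.376]
150 30 [ 0.289 -0.289  0.445]
180 15 [ 0.308 -0.314  0.457]
450 150 [ 0.363 -0.78   0.189]
480 60 [ 0.472 -0.669  0.302]
```

```bash
python3 -m inch '[[0,0,-0.5,0,0,0],[0.93,-0.037,0,0,0,-0.0375],[0.93,-0.037,0,0,0,-0.0375],[0.93,-0.037,0,0,0,-0.0375],[0.93,-0.037,0,0,0,-0.0375]]' ; python3 -c "
from bench import read_state as r
s=r();print(s['joint_positions'].round(3),s['ee_pos'],s['time'],s['ft_force'])"
```

```text
time: 2.92
ee_pos: [0.3203, -0.3547, 0.5571]
eef_rot: [0.933, 0.36, -0.0, -0.001]
ft_force: [0.1, -1.1, 0.7]
width: 0.0525
[ 0.932  0.079 -0.214  1.064  0.018  2.002 -0.108] [ 0.32025027 -0.35467439  0.55710101] 2.925 [ 0.09027764 -1.11845068  0.68352347]
```

```bash
python3 -m inch '[[0.93,-0.037,0,0,0,-0.0375],[0.93,-0.037,0,0,0,-0.0375],[0.93,-0.037,0,0,0,-0.0375],[0.93,-0.037,0,0,0,-0.0375],[0.93,-0.037,0,0,0,-0.0375]]' ; python3 -c "
from bench import read_state as r
s=r();print(s['joint_positions'].round(3),s['ee_pos'],s['time'],s['ft_force'])"
```

```text
time: 3.55
ee_pos: [0.4306, -0.2058, 0.5571]
eef_rot: [0.845, 0.535, -0.0, -0.001]
ft_force: [0.3, 0.2, -0.2]
width: 0.0519
[ 0.71   0.089 -0.405  1.057  0.038  2.004 -0.12 ] [ 0.43056138 -0.20579144  0.5571402 ] 3.55 [ 0.29565005  0.16322029 -0.15485958]
```

```bash
python3 -m inch '[[0.93,-0.037,0,0,0,-0.0375],[0.93,-0.037,0,0,0,-0.0375],[0.93,-0.037,0,0,0,-0.0375],[0.93,-0.037,0,0,0,-0.0375],[0.93,-0.037,0,0,0,-0.0375]]' ; python3 -c "
from bench import read_state as r
s=r();print(s['joint_positions'].round(3),s['ee_pos'],s['time'],s['ft_force'])"
```

```text
time: 4.18
ee_pos: [0.4755, -0.0261, 0.5572]
eef_rot: [0.724, 0.69, -0.0, -0.001]
ft_force: [-0.2, -0.1, -0.3]
width: 0.0519
[ 0.481  0.102 -0.594  1.051  0.062  2.007 -0.134] [ 0.47553278 -0.02607663  0.55723875] 4.175 [-0.21317422 -0.08206894 -0.2945755 ]
```

```bash
python3 -m inch '[[0.13,0.24,1,0,0,0],[0.13,0.24,1,0,0,0],[0.13,0.24,1,0,0,0],[0.13,0.24,1,0,0,0],[0.13,0.24,1,0,0,-0.04]]' 0.3; python3 -m inch '[[0,0,0.8,0,0,-0.035],[0,0,0,0,0,0]]'; python3 -c "
from h import *
s=read_state();print(s['joint_positions'].round(3),s['ee_pos'],s['time'],s['eef_rot'])
c=camera('wrist');save(c,'w2.png')"
```

```text
time: 4.8
ee_pos: [0.5243, -0.0034, 0.356]
eef_rot: [0.695, 0.719, -0.0, -0.001]
ft_force: [0.7, 0.2, 0.5]
width: 0.0567
time: 5.05
ee_pos: [0.523, -0.0037, 0.3237]
eef_rot: [0.669, 0.743, -0.001, -0.002]
ft_force: [0.7, -0.1, 1.3]
width: 0.0566
[ 0.491  0.119 -0.622  1.528  0.068  1.522 -0.026] [ 0.52299154 -0.00370178  0.32365445] 5.05 [ 0.66897881  0.74327603 -0.00145452 -0.0024449 ]
```

View pics/w2.png

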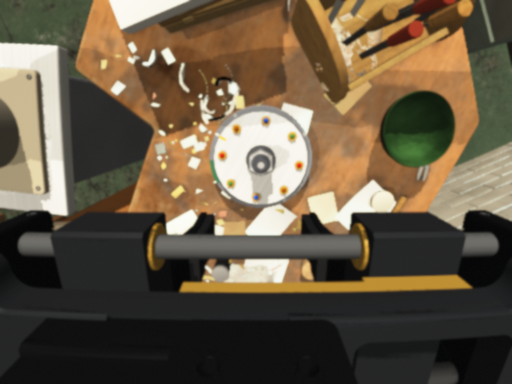

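Wrist view: table at (262,157), hub at (262,160). I'll measure the axis and the hexagon and pointer angles from here.

```bash
cat > m.py <<'E'
from h import *
def meas(name):
    s=read_state();c=camera('wrist');d=c['depth'];im=cv2.cvtColor(c["img"],cv2.COLOR_RGB2BGR)
    o,M=pose(c,s)
    K=np.array([[c["fx"],0,c["cx"]],[0,c["fy"],c["cy"]],[0,0,1.]])
    v,u=np.mgrid[0:384,0:512]; uv=np.stack([u,v],-1).reshape(-1,1,2).astype(float)
    p=cv2.undistortPoints(uv,K,np.array([c["k1"],0,0,0,0.]))[:,0]
    W=(o+(np.c_[p,np.ones(len(p))]*d.reshape(-1,1))@M.T).reshape(384,512,3)
    return s,c,im,W
E
python3 - <<'E'
from m import *
s,c,im,W=meas(0)
cv2.imwrite("pics/w2z.png",cv2.resize(im[95:212,200:322],None,fx=5,fy=5,interpolation=cv2.INTER_CUBIC))
near=np.hypot(W[...,0]-.524,W[...,1]+.002)
for lo,hi,r in ((.031,.039,.1),(.087,.094,.02),(.068,.077,.03)):
    q=W[(W[...,2]>lo)&(W[...,2]<hi)&(near<r)]
    (x,y),rr=cv2.minEnclosingCircle(q[:,:2].astype(np.float32)); print(lo,len(q),q.mean(0).round(4),x,y,rr)
hsv=cv2.cvtColor(im,cv2.COLOR_BGR2HSV)
m=(hsv[...,0]>18)&(hsv[...,0]<32)&(hsv[...,1]>120)&(hsv[...,2]>120)&(near>.068)&(near<.088)
q=[onplane(c,uu,vv,.036,s) for vv,uu in np.argwhere(m)]; q=np.array(q);print("yel",len(q),q.mean(0) if len(q) else '')
m=(hsv[...,0]>55)&(hsv[...,0]<95)&(hsv[...,1]>80)&(near>.07)&(near<.097)
q=np.array([onplane(c,uu,vv,.0255,s) for vv,uu in np.argwhere(m)]); print("grn",len(q),q.mean(0) if len(q) else '')
E
```

```text
0.031 5874 [0.5245 0.002  0.0335] 0.524839460849762 -0.0009863113518804312 0.08008696883916855
0.087 79 [ 0.5247 -0.0013  0.088 ] 0.5244401097297668 -0.0014655734412372112 0.010666723363101482
0.068 293 [5.241e-01 5.000e-04 7.150e-02] 0.5243993997573853 -0.0011702741030603647 0.020398983731865883
yel 43 [0.54590637 0.01256539 0.036     ]
grn 79 [ 0.46377685 -0.13541589  0.0255    ]
```

View pics/w2z.png

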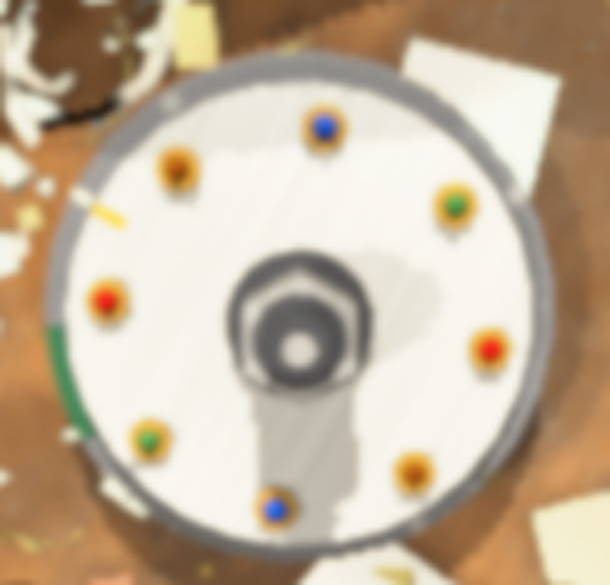

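```bash
python3 - <<'E'
from m import *
s,c,im,W=meas(0)
def g(u,v,z): return onplane(c,200+(u+.5)/5-.5,95+(v+.5)/5-.5,z,s)
A=[g(*p,.042) for p in((107,302),(490,350),(324,128),(277,510),(178,170),(414,473),(455,206),(149,440))]
for i in range(0,8,2):
    a,b=A[i],A[i+1]; d=a-b; print(((a+b)/2).round(4),np.linalg.norm(d),np.degrees(np.arctan2(d[1],d[0])))
p=g(80,195,.0255)-[.5244,-.0018,0]; print(np.hypot(*p[:2]),np.degrees(np.arctan2(p[1],p[0])))
p=g(105,212,.036)-[.5244,-.0018,0]; print(np.hypot(*p[:2]),np.degrees(np.arctan2(p[1],p[0])))
y=R.from_quat(s['eef_rot']).as_matrix(); print(y[:,1],y[:,2],np.degrees(np.arctan2(y[1,1],y[0,1])),s['ee_pos'],s['ft_force'],s['torque'])
E
```

```text
[ 0.5265 -0.001   0.042 ] 0.1306416298705638 178.76194189038316
[ 0.5266 -0.0008  0.042 ] 0.1308536547207801 89.08247048029351
[ 0.5265 -0.0008  0.042 ] 0.13046988432969167 133.74786417454877
[ 0.5263 -0.0008  0.042 ] 0.1304697394434726 43.56712797185961
0.0849150803604179 155.17876519525566
0.07384009849779063 154.69101045117537
[ 9.94629291e-01  1.03501554e-01 -3.04879053e-05] [-8.91585519e-05  5.62231240e-04 -9.99999838e-01] 5.940841526285023 [ 0.52417467 -0.00348026  0.32709253] [ 0.41714802 -0.06088866 -0.49003174] [ 0.01691163 -0.04703267  0.00656837]
```

```bash
python3 -m inch '[[0.05,0.03,1,0,0,0],[0,0,1,0,0,0],[0,0,1,0,0,0],[0,0,1,0,0,0],[0,0,0.8,0,0,0]]'; python3 -m inch '[[0,0,0,0,0,0],[0,0,0,0,0,0]]';  python3 - <<'E'
from m import *
s,c,im,W=meas(0)
cv2.imwrite("pics/w3.png",im)
near=np.hypot(W[...,0]-.5245,W[...,1]+.0015)
for lo,hi,r in ((.085,.094,.02),(.068,.077,.03),(.045,.06,.04)):
    q=W[(W[...,2]>lo)&(W[...,2]<hi)&(near<r)]
    if len(q): (x,y),rr=cv2.minEnclosingCircle(q[:,:2].astype(np.float32)); print(lo,len(q),q.mean(0).round(4),x,y,rr)
y=R.from_quat(s['eef_rot']).as_matrix(); print(np.degrees(np.arctan2(y[1,1],y[0,1])),y[:,2],s['ee_pos'],s['joint_positions'].round(2),s['ft_force'])
E
```

```text
time: 5.82
ee_pos: [0.5256, -0.0014, 0.1345]
eef_rot: [0.669, 0.743, 0.001, 0.001]
ft_force: [0.4, 0.2, 0.1]
width: 0.0568
time: 6.08
ee_pos: [0.5261, -0.0011, 0.1366]
eef_rot: [0.669, 0.743, 0.001, 0.001]
ft_force: [-0.4, -0.5, -0.3]
width: 0.0566
0.085 487 [ 0.5244 -0.0007  0.0871] 0.5246080756187439 -0.001019276212900877 0.010886442847549915
0.068 840 [0.5241 0.0023 0.0714] 0.5242902040481567 -0.001136657316237688 0.02028944529592991
0.045 114 [0.523  0.0143 0.0525] 0.5237303972244263 0.008462583646178246 0.01781640760600567
6.0241706065296245 [ 2.68587016e-03 -2.42960673e-05 -9.99996393e-01] [ 0.52611    -0.00112527  0.13663375] [ 0.47  0.24 -0.62  1.81  0.15  1.14 -0.1 ] [-0.40166777 -0.51109271 -0.32675026]
```

View pics/w3.png

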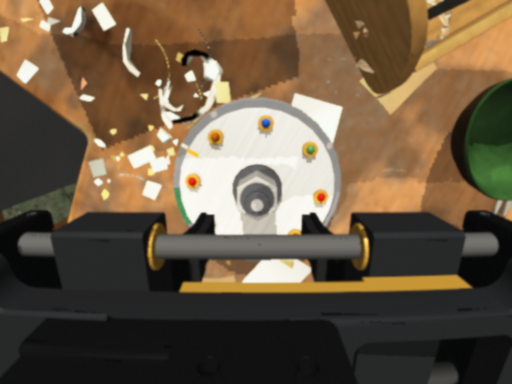

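```bash
python3 -m inch '[[0,-0.04,0.8,0,0,0],[0,0,0.8,0,0,0],[0,0,0.4,0,0,0],[0,0,0.14,0,0,0],[0,0,0,0,0,0]]'; python3 -m inch '[[0,0,0,0,0,0]]'; python3 -c "
from m import *
s,c,im,W=meas(0)
cv2.imwrite('pics/w4.png',im);print(s['ee_pos'],s['ft_force'],s['torque'])"
```

```text
time: 6.75
ee_pos: [0.5238, -0.0014, 0.0498]
eef_rot: [0.669, 0.743, 0.0, 0.0]
ft_force: [-0.6, 0.3, 0.1]
width: 0.0565
time: 6.88
ee_pos: [0.5239, -0.0014, 0.05]
eef_rot: [0.669, 0.743, 0.0, 0.001]
ft_force: [0.2, 0.4, -0.4]
width: 0.0568
[ 0.52394985 -0.00143416  0.05001597] [ 0.19963903  0.37944665 -0.37022878] [ 0.00907127 -0.06311172  0.01689347]
```

View pics/w4.png

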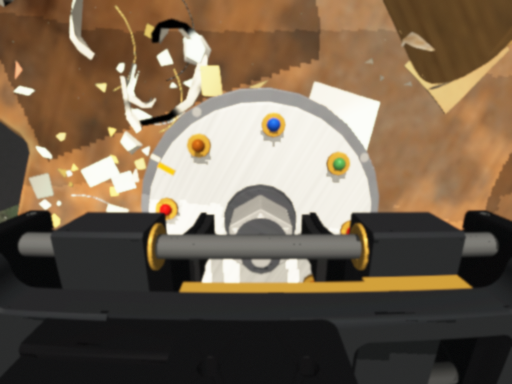

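Hub centred at (260,215) between the fingers at (205,225) and (315,225). Closing gently to feel the centring.

```bash
python3 -m inch '[[0,0,0,0,0,0],[0,0,0,0,0,0],[0,0,0,0,0,0],[0,0,0,0,0,0]]' -1 8; python3 -c "
from m import *
s=read_state();print(s['ee_pos'],s['ft_force'],s['torque'],s['width'],s['eef_rot'])"
```

```text
time: 7.42
ee_pos: [0.5253, -0.0012, 0.0494]
eef_rot: [0.669, 0.743, 0.002, 0.001]
ft_force: [10.9, 0.0, -8.3]
width: 0.0359
[ 0.5253381  -0.00120097  0.04942707] [10.89943542  0.0359643  -8.33973429] [ 0.05031028 -2.24149234  0.05972809] 0.03588627590909516 [0.66874511 0.74348795 0.00184855 0.0014912 ]
```

```bash
python3 -m inch '[[0,0.035,0,0,0,0],[0,0,0,0,0,0]]' - 8; python3 -c "
from m import *
s=read_state();print(s['ee_pos'],s['ft_force'],s['torque'],s['width'],s['eef_rot'])"
```

```text
time: 7.68
ee_pos: [0.5254, -0.0012, 0.0492]
eef_rot: [0.669, 0.743, 0.001, 0.001]
ft_force: [5.8, -0.1, -3.0]
width: 0.0357
[ 0.52543573 -0.00122561  0.04920064] [ 5.76190783 -0.11975596 -3.03781077] [ 0.06375859 -1.3894667   0.04280898] 0.035747545098083026 [6.68780671e-01 7.43459200e-01 6.77336936e-04 6.10490628e-04]
```

```bash
python3 -m inch '[[0,0.037,0,0,0,0],[0,0,0,0,0,0]]' - 8; python3 -c "
from m import *
s=read_state();print(s['ee_pos'],s['ft_force'],s['torque'],s['width'],s['eef_rot'])"
```

```text
time: 7.92
ee_pos: [0.5256, -0.0012, 0.0491]
eef_rot: [0.669, 0.743, -0.001, -0.0]
ft_force: [-1.1, -0.6, 5.0]
width: 0.0359
[ 0.52555632 -0.00120719  0.04912419] [-1.06291273 -0.60036216  4.95518571] [-0.07887032  0.27620434  0.01154973] 0.035930299171379305 [ 6.68800269e-01  7.43441873e-01 -5.58195561e-04 -2.64277121e-04]
```

```bash
python3 -m inch '[[0,0,0,0,0,0],[0,0,-0.05,0,0,0],[0,0,-0.05,0,0,0],[0,0,0,0,0,0]]' - 45; python3 -c "
from m import *
s=read_state();print(s['ee_pos'],s['ft_force'],s['torque'],s['width'],s['eef_rot'])"
```

```text
time: 8.43
ee_pos: [0.5255, -0.0012, 0.0525]
eef_rot: [0.669, 0.743, -0.0, -0.0]
ft_force: [1.8, 0.0, -9.2]
width: 0.0357
[ 0.5255116  -0.00117848  0.0525052 ] [ 1.84467379  0.014822   -9.20771468] [-0.04525197 -0.64539774 -0.00194373] 0.035741821198249514 [ 6.68798577e-01  7.43443457e-01 -3.66150701e-04 -3.95162134e-04]
```

```bash
python3 -m inch '[[0,0,-0.06,0,0,0],[0,0,-0.06,0,0,0],[0,0,0,0,0,0],[0,0,0,0,0,0]]'; python3 -c "
from m import *
s,c,im,W=meas(0)
cv2.imwrite('pics/w5.png',im)
print(s['ee_pos'],s['ft_force'],s['torque'],s['width'],s['eef_rot'])
c=camera('scene');im=cv2.cvtColor(c['img'],cv2.COLOR_RGB2BGR);cv2.imwrite('pics/s5.png',cv2.resize(im[150:290,150:300],None,fx=4,fy=4))"
```

```text
time: 8.93
ee_pos: [0.5256, -0.0012, 0.0575]
eef_rot: [0.669, 0.743, -0.0, -0.0]
ft_force: [-0.6, -0.7, -10.2]
width: 0.0356
[ 0.52556839 -0.00119387  0.05751696] [ -0.60826994  -0.65584636 -10.2308333 ] [-0.089501   -0.13504024  0.04020835] 0.0356436345311833 [ 6.68795499e-01  7.43446281e-01 -3.65532551e-04 -2.72542603e-04]
```

View pics/s5.png

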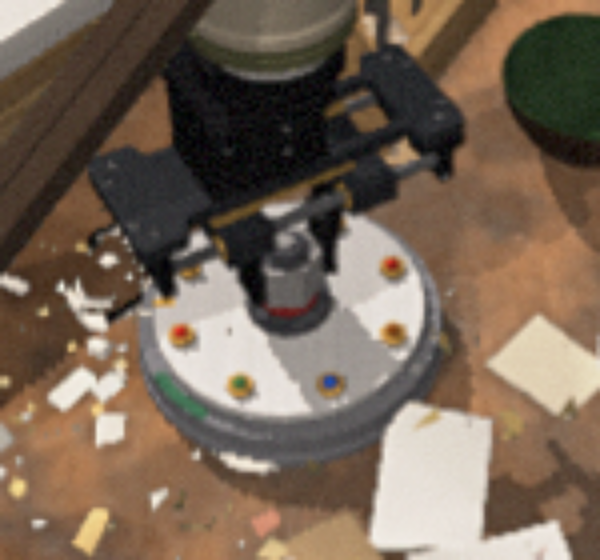

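View pics/w5.png

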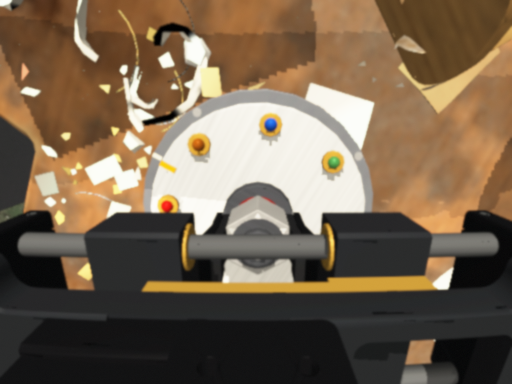

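Red band visible at s5 (295,305): the collar is up. Now turning carefully, first 4°.

```bash
cat > p.py <<'E'
from h import *
s=read_state();y=R.from_quat(s['eef_rot']).as_matrix()
print('ang',round(np.degrees(np.arctan2(y[1,1],y[0,1])),2),s['ee_pos'].round(4),s['ft_force'].round(1),s['torque'].round(2),'q',s['joint_positions'].round(2),s['time'],round(s['width'],4))
E
python3 -m inch '[[0,0,0,0,0,-0.0167],[0,0,0,0,0,-0.0167]]'>/dev/null; python3 p.py
```

```text
ang 10.21 [ 0.5256 -0.0012  0.0575] [ -1.3   0.5 -11.7] [-0.13  0.17 -0.04] q [ 0.45  0.34 -0.61  1.88  0.23  1.   -0.08] 9.275 0.0355
```

```bash
python3 -m inch '[[0,0,0,0,0,-0.0333],[0,0,0,0,0,-0.0333],[0,0,0,0,0,-0.0333],[0,0,0,0,0,-0.0333],[0,0,0,0,0,-0.0333]]'>/dev/null; python3 p.py;python3 -m inch '[[0,0,0,0,0,0],[0,0,0,0,0,0]]'>/dev/null; python3 p.py;
python3 - <<'E'
from m import *
s,c,im,W=meas(0); cv2.imwrite('pics/w6.png',im)
E
```

```text
ang 30.25 [ 0.5257 -0.0011  0.0575] [ -1.9  -1.2 -11.8] [-0.04  0.1  -0.06] q [ 0.49  0.35 -0.67  1.87  0.26  1.    0.25] 9.9 0.0356
ang 29.99 [ 0.5257 -0.0011  0.0576] [ -2.3  -0.6 -11.9] [-0.03  0.3   0.03] q [ 0.49  0.35 -0.67  1.87  0.26  1.    0.24] 10.15 0.0358
```

View pics/w6.png

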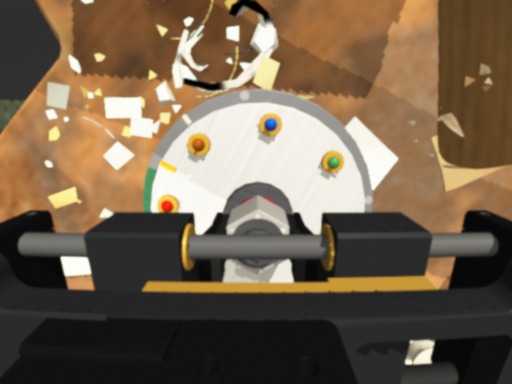

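The table turned with the tool: the cups are unmoved in the image, and the pointer at (168,167) is clear of the white mark at (187,118). Now I lower gently until the land takes part of the spring load.

```bash
python3 -m inch '[[0,0,0.025,0,0,0],[0,0,0,0,0,0]]'>/dev/null; python3 p.py;python3 -m inch '[[0,0,0.012,0,0,0],[0,0,0,0,0,0]]'>/dev/null; python3 p.py
```

```text
ang 30.03 [ 0.5257 -0.0011  0.0566] [ -3.8  -0.6 -11.4] [-0.13  0.62 -0.05] q [ 0.49  0.36 -0.67  1.87  0.26  1.    0.24] 10.45 0.0356
ang 30.03 [ 0.5257 -0.0012  0.0562] [-5.9 -0.4 -9. ] [-0.12  1.05 -0.01] q [ 0.49  0.36 -0.67  1.87  0.26  1.    0.24] 10.7 0.0357
```

```bash
python3 -m inch '[[0,0,0.01,0,0,0],[0,0,0,0,0,0]]'>/dev/null; python3 p.py;python3 -m inch '[[0,0,0.01,0,0,0],[0,0,0,0,0,0]]'>/dev/null; python3 p.py
```

```text
ang 30.04 [ 0.5257 -0.0011  0.0562] [-7.3 -0.4 -4.2] [-0.12  1.46 -0.04] q [ 0.49  0.36 -0.67  1.87  0.26  1.    0.24] 10.95 0.0358
ang 30.03 [ 0.5258 -0.0011  0.0561] [-9.7 -0.7 -0.6] [-0.13  1.92 -0.05] q [ 0.49  0.36 -0.67  1.87  0.26  1.    0.24] 11.2 0.0356
```

```bash
python3 -m inch '[[0.019,-0.032,-0.01,0,0,0],[0,0,0,0,0,0]]'>/dev/null; python3 p.py;python3 -m inch '[[0,0,0,0,0,-0.0125],[0,0,0,0,0,-0.0125]]'>/dev/null; python3 p.py
```

```text
ang 30.03 [ 0.5256 -0.0012  0.0564] [  1.5   0.1 -11. ] [-0.17 -0.39 -0.01] q [ 0.49  0.35 -0.67  1.88  0.26  0.99  0.24] 11.45 0.0352
ang 33.15 [ 0.5256 -0.0011  0.0563] [  5.   -0.8 -10.2] [-0.21 -1.07 -0.07] q [ 0.5   0.36 -0.68  1.88  0.26  1.    0.29] 11.7 0.036
```

```bash
python3 -m inch '[[0,0,0.013,0,0,0],[0,0,0,0,0,0]]'>/dev/null; python3 p.py;python3 -m inch '[[0,0,0,0,0,-0.0125],[0,0,0,0,0,0]]'>/dev/null; python3 p.py
```

```text
ang 33.06 [ 0.5255 -0.0011  0.056 ] [ 5.2 -1.5 -5.3] [-0.29 -1.12  0.14] q [ 0.5   0.36 -0.67  1.88  0.26  1.    0.29] 11.95 0.0356
ang 34.56 [ 0.5255 -0.0011  0.056 ] [ 4.8 -0.6 -4.6] [-0.27 -1.18  0.05] q [ 0.51  0.36 -0.68  1.88  0.26  1.    0.32] 12.2 0.0356
```

```bash
python3 -m inch '[[0,0,0,0,0,-0.0125],[0,0,0,0,0,0]]'>/dev/null; python3 p.py;python3 -m inch '[[0,0,0,0,0,-0.0125],[0,0,0,0,0,0]]'>/dev/null; python3 p.py
```

```text
ang 36.06 [ 0.5255 -0.0011  0.0559] [ 5.9 -0.6 -6.6] [-0.2  -1.3   0.01] q [ 0.51  0.36 -0.68  1.88  0.27  1.    0.34] 12.45 0.0355
ang 37.57 [ 0.5256 -0.0011  0.0559] [ 7.  -1.9 -7.1] [-0.23 -1.46  0.04] q [ 0.51  0.36 -0.69  1.88  0.27  1.    0.36] 12.7 0.0356
```

```bash
python3 -m inch '[[0,0,0,0,0,-0.0125],[0,0,0,0,0,0]]'>/dev/null; python3 p.py
```

```text
ang 39.07 [ 0.5255 -0.0011  0.0557] [ 7.3 -1.  -8.9] [-0.22 -1.55  0.03] q [ 0.52  0.36 -0.69  1.88  0.27  1.    0.39] 12.95 0.0354
```

```bash
python3 -m inch '[[-0.016,0.019,0,0,0,0],[0,0,0,0,0,0]]'>/dev/null; python3 p.py
```

```text
ang 39.05 [ 0.5256 -0.0011  0.0554] [ 2.7 -1.2 -7.1] [-0.15 -0.93  0.1 ] q [ 0.52  0.36 -0.69  1.88  0.27  1.    0.39] 13.2 0.0354
```

```bash
python3 -m inch '[[0,0,0.012,0,0,0],[0,0,0,0,0,0]]'>/dev/null; python3 p.py
```

```text
ang 39.05 [ 0.5256 -0.0011  0.055 ] [ 2.7 -0.6 -3.6] [-0.19 -0.74  0.07] q [ 0.52  0.36 -0.69  1.88  0.27  1.    0.39] 13.45 0.0357
```

```bash
python3 - <<'E'
from m import *
s,c,im,W=meas(0); cv2.imwrite('pics/w7.png',im); print(s['eef_rot'])
c=camera('scene');im=cv2.cvtColor(c['img'],cv2.COLOR_RGB2BGR);cv2.imwrite('pics/s7.png',cv2.resize(im[180:280,170:270],None,fx=6,fy=6,interpolation=cv2.INTER_CUBIC))
E
python3 p.py
```

```text
[4.30132654e-01 9.02765685e-01 1.07802108e-05 1.35114032e-04]
ang 39.04 [ 0.5256 -0.0011  0.055 ] [ 2.2 -0.6 -4.4] [-0.13 -0.77  0.07] q [ 0.52  0.36 -0.69  1.88  0.27  1.    0.39] 13.55 0.0358
```

View pics/s7.png

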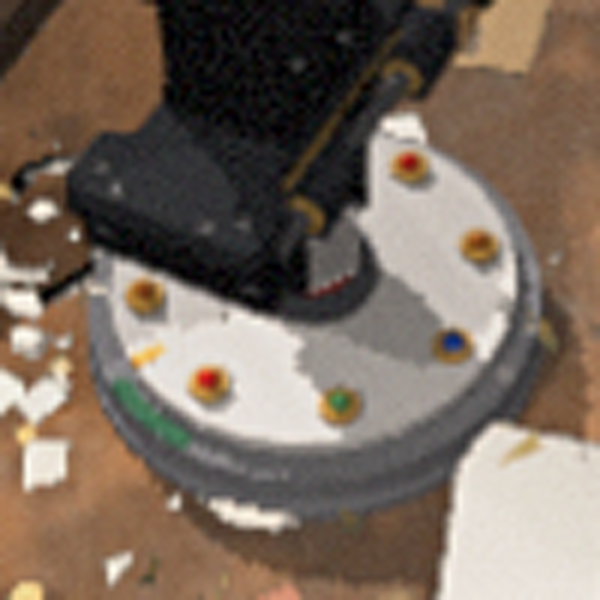

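View pics/w7.png

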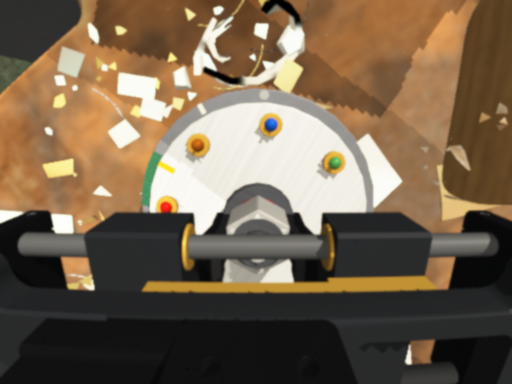

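```bash
python3 -m inch '[[0,0,0.01,0,0,0],[0,0,0,0,0,0]]'>/dev/null; python3 p.py; python3 -m inch '[[0,0,0,0,0,0],[0,0,0,0,0,0]]'>/dev/null; python3 p.py
```

```text
ang 39.04 [ 0.5256 -0.0011  0.0546] [ 2.1 -0.5 -3.4] [-0.11 -0.67  0.06] q [ 0.52  0.36 -0.69  1.88  0.27  1.    0.39] 13.8 0.0358
ang 39.04 [ 0.5256 -0.0011  0.0545] [ 2.4 -0.6 -2.5] [-0.11 -0.64  0.08] q [ 0.51  0.36 -0.69  1.88  0.27  1.    0.39] 14.05 0.0354
```

```bash
python3 -m inch '[[0,0,0,0,0,-0.0125],[0,0,0,0,0,0]]'>/dev/null; python3 p.py; python3 -m inch '[[0,0,0,0,0,0],[0,0,0,0,0,0]]'>/dev/null; python3 p.py
```

```text
ang 40.63 [ 0.5256 -0.0011  0.054 ] [  5.8  -0.2 -10. ] [-0.06 -1.37  0.03] q [ 0.52  0.37 -0.7   1.88  0.28  1.    0.41] 14.3 0.0354
ang 40.61 [ 0.5256 -0.0011  0.054 ] [ 5.1 -0.8 -9.8] [-0.03 -1.41  0.02] q [ 0.52  0.37 -0.7   1.88  0.28  1.    0.41] 14.55 0.036
```

```bash
python3 -m inch '[[0,0,0.02,0,0,0],[0,0,0,0,0,0]]'>/dev/null; python3 p.py; python3 -m inch '[[0,0,0.02,0,0,0],[0,0,0,0,0,0]]'>/dev/null; python3 p.py
```

```text
ang 40.61 [ 0.5256 -0.0011  0.0532] [  5.7   0.2 -10.5] [-0.04 -1.41  0.02] q [ 0.52  0.37 -0.7   1.88  0.28  1.    0.41] 14.8 0.0356
ang 40.61 [ 0.5256 -0.0011  0.0524] [ 5.6 -1.  -9.9] [-0.02 -1.44  0.01] q [ 0.52  0.37 -0.7   1.88  0.28  0.99  0.41] 15.05 0.0358
```

Load stays at about -10 N while z follows down: the tooth is in the notch. Lowering the rest.

```bash
python3 -m inch '[[0,0,0.03,0,0,0],[0,0,0,0,0,0]]'>/dev/null; python3 p.py; python3 -m inch '[[0,0,0.03,0,0,0],[0,0,0,0,0,0]]'>/dev/null; python3 p.py
```

```text
ang 40.61 [ 0.5256 -0.0011  0.0512] [  5.9  -0.6 -10.3] [-0.07 -1.42  0.05] q [ 0.52  0.37 -0.69  1.88  0.28  0.99  0.41] 15.3 0.0356
ang 40.58 [ 0.5256 -0.0011  0.0501] [ 5.  -0.2 -9.2] [-0.03 -1.41  0.03] q [ 0.52  0.37 -0.69  1.88  0.28  0.99  0.41] 15.55 0.0357
```

```bash
python3 -m inch '[[-0.02,0.023,0,0,0,0],[0,0,0.02,0,0,0],[0,0,0,0,0,0]]'>/dev/null; python3 p.py; python3 -m inch '[[0,0,0.012,0,0,0],[0,0,0,0,0,0]]' - 10 >/dev/null; python3 p.py
```

```text
ang 40.56 [ 0.5258 -0.0011  0.0492] [-2.8  0.1 -7. ] [0.05 0.39 0.07] q [ 0.51  0.37 -0.69  1.88  0.28  0.99  0.41] 15.925 0.0358
ang 40.55 [ 0.5258 -0.0011  0.0492] [-6.5 -0.7  0.1] [0.   1.25 0.03] q [ 0.51  0.37 -0.69  1.88  0.28  0.99  0.41] 16.175 0.0358
```

Seated at the same height as at the start (.0492 against .0491), with no load left. Opening and rising.

```bash
python3 -m inch '[[0.01,-0.02,0,0,0,0],[0,0,0,0,0,0],[0,0,0,0,0,0],[0,0,0,0,0,0]]' 0.3 >/dev/null; python3 p.py; python3 -m inch '[[0,0,-0.5,0,0,0],[0,0,-0.8,0,0,0],[0,0,-1,0,0,0],[0,0,-1,0,0,0],[0,0,-1,0,0,0]]' >/dev/null; python3 -m inch '[[0,0,-0.5,0,0,0],[0,0,0,0,0,0],[0,0,0,0,0,0]]' >/dev/null;python3 p.py
python3 - <<'E'
from m import *
s,c,im,W=meas(0); cv2.imwrite('pics/w8.png',cv2.resize(im[80:215,180:340],None,fx=5,fy=5,interpolation=cv2.INTER_CUBIC))
c=camera('scene');im=cv2.cvtColor(c['img'],cv2.COLOR_RGB2BGR);cv2.imwrite('pics/s8.png',cv2.resize(im[180:280,170:270],None,fx=6,fy=6,interpolation=cv2.INTER_CUBIC))
c=camera('top');im=cv2.cvtColor(c['img'],cv2.COLOR_RGB2BGR);cv2.imwrite('pics/t8.png',im)
E
```

```text
ang 40.54 [ 0.5262 -0.0013  0.0494] [ 0.5 -0.5  0.4] [ 0.04 -0.17 -0.03] q [ 0.52  0.37 -0.69  1.88  0.28  0.99  0.41] 16.675 0.056
ang 40.55 [ 0.5255 -0.0013  0.2409] [ 0.6  0.3 -0.3] [ 0.01 -0.12 -0.03] q [ 0.59  0.17 -0.74  1.66  0.12  1.36  0.53] 17.675 0.0563
```

View pics/w8.png

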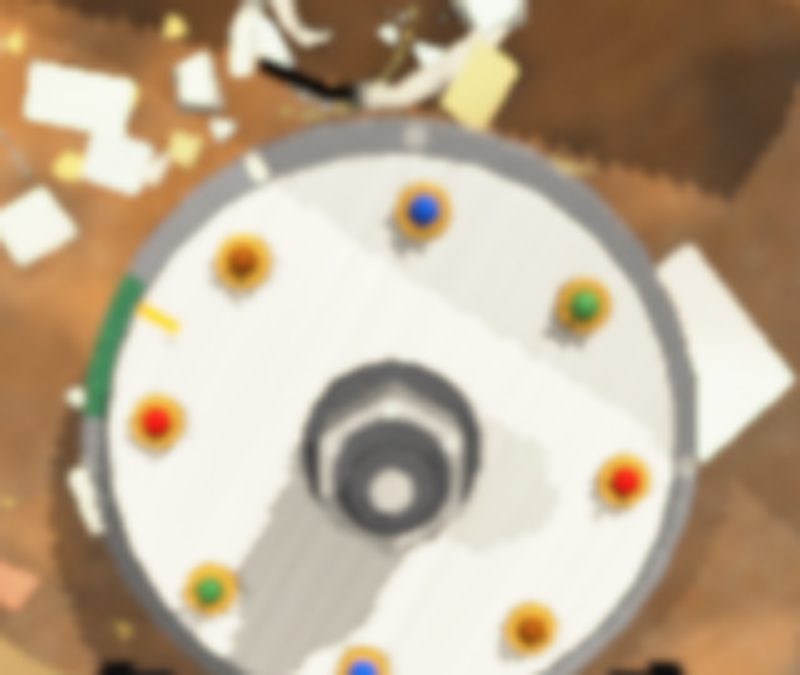

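View pics/s8.png

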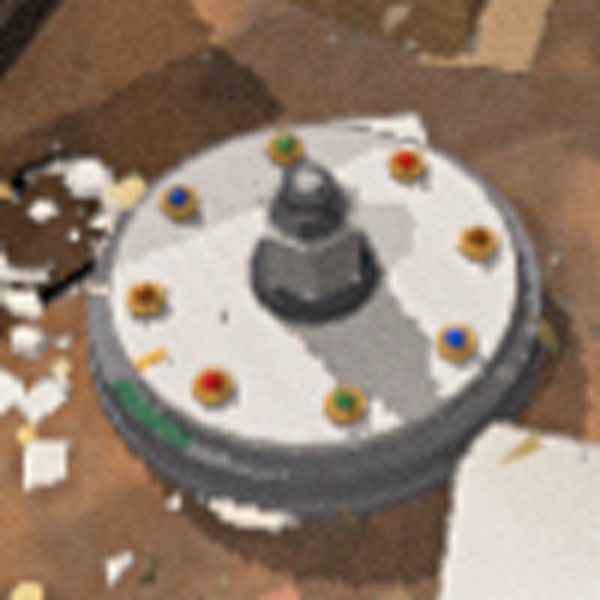

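No red band shows (s8 (312,300)), and the pointer at w8 (160,318) stands inside the green arc, so the collar is home. The tool is free in the air. Handing in.

```bash
python3 -c "
from bench import close_job
print(close_job())"; python3 p.py
```

```text
the job is handed in; nothing more can be done
None
the job is handed in; nothing more can be done
```

The worktable is on its next station: the collar is down in the next notch and the table stands at about 34.6° (0.60 rad). I handed the job in at about 18 s; no verdict was reported.

**What I did:**
- I carried the tool over the desk lamp that stood in the way.
- I gripped the collar on two flats and lifted it about 8.4 mm. The red band showed and the load was about 12 N.
- I turned 24° with the collar up, then let it ride lightly on the land in 1.5° steps until the tooth dropped. I lowered it gently to its seat before letting go.

**Last checks:**
- **Seat:** the tool height with the collar down was 49.2 mm, against 49.1 mm at the start, with no load left.
- **Pictures:** no red band shows, and the pointer stands inside the green arc.
- **Robot:** the gripper is open and clear, about 0.24 m above the bench.

**What disagreed or was not checked:**
- **Early sinking:** just before the drop, at about 33°, the collar sank 1 to 1.5 mm with only part of the load on the arm. I took this for the notch edge. It was free one step later.
- **Side force:** the sideways force on the wrist reached about 11 N while centring. I corrected it each time.
- **Bystanders:** I did not re-measure where they ended up. No contact showed in the forces on the way over or back up.

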